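# Load the parcel scale's check weight

### The job

The parcel scale is due for its check: take the middle-sized slotted steel weight from the bench (the one with two flat sides) and slide it sideways onto the stem of the weight carrier on the scale, its slot pointing the opposite way from the slot of the larger weight already there. Feel it home with a light hand, never shoving the stem hard (no more than about 1 kg of push), let it down over the stem's collar until it lies flat on the larger weight, and let go, leaving the larger weight in place and the other things on the bench alone.

Things in the scene. Friction and masses are not known exactly. Their poses are not given: they have to be found in the camera images.
- weight: the weight to load: plain steel disc, 60 mm across, 16 mm thick, 280 g, flat on the bench. Origin: centre of the underside; z up, x along the slot towards its open mouth. Its sides at y = +-28 mm are ground flat, 22 mm long, parallel to the slot: grip across them, 56 mm. The slot goes right through, 11 mm wide, flaring from x = 15 mm to 26 mm wide at x = 27 mm
- weight_hole (a point): on the axis of the weight to load, 8.5 mm above its underside: roof of a square pocket, 17 x 17 mm and 8.5 mm deep, in the underside, which goes over the stem's collar. Above the pocket the slot's closed end is at x = -4 mm, so the stem's 8 mm neck is on the disc's axis when it touches the closed end
- weight_mouth (a point): middle of the slot's mouth at the rim of the weight to load, on its top face (body frame x = 30 mm, z = 16 mm). The flare inside it leads the stem in, but dry steel rubs: it can jam there with the push almost straight along the slot; back off, shift sideways and go on
- big_weight: larger slotted steel weight already on the carrier: disc 72 mm across, 16 mm thick, 400 g, loose. Origin: centre of the underside; z up, x along its slot towards the open mouth. Its slot, 22 mm wide with its closed end at x = -21 mm, fits the stem very loosely, so its pose does not tell where the stem stands
- big_mouth (a point): middle of the slot's mouth at the larger weight's rim, on its top face (x = 36 mm, z = 16 mm in its frame). It points towards the robot, within 0.75 rad of -x; so the weight to load goes on moving away from the robot, its own mouth leading
- carrier: weight carrier fixed on the scale: steel foot 72 mm across, 10 mm high, with an upright steel stem. Origin: centre of the foot's underside. The stem is clamped in an oblong hole to trim the balance: it stands up to 14 mm off the foot's centre along the foot's x and 4.5 mm along y, differently each time, not measured: find it by feel. It gives about 1 mm per 8 N sideways and springs back
- carrier_seat (a point): on the foot's axis (not the stem's), 26 mm above its underside, level with the larger weight's top. Above this point the stem has a collar 14 mm in diameter from 2 to 7 mm, a neck 8 mm in diameter and a round head 20 mm in diameter from 36 to 44 mm: weights go on only sideways, underside 7 to 20 mm above this point (11 is good), then down over the collar
- scale: parcel scale, 260 x 260 mm, its steel platform 50 mm above the bench, low display at its far edge; fixed. Origin: centre of the underside
- small_weight: small slotted weight, disc 42 mm in diameter, 12 mm thick, to be left alone. Origin: centre of the underside
- knob_weight: weight with a knob, 36 mm in diameter, 45 mm high, to be left alone. Origin: centre of the underside
- label_roll: roll of labels standing on end, 84 mm in diameter, 50 mm high, bystander
- tape_gun: tape dispenser, 150 x 60 mm, 86 mm high, bystander
- marker: marker pen, 145 mm long, lying, bystander
- cases: stack of five flat plastic cases, 100 x 70 mm, 55 mm high, bystander
Things that resemble listed ones, but are neither listed nor needed, are in the scene too. What is shaped like the weight but orange or turquoise is not meant. What is shaped like the big_weight but purple is not meant.

How it is judged:
At the end, for the whole second after the job is handed in: the weight lies flat (0.05 rad) on the larger weight, faces within 2.5 mm, its centre within 18 mm of the carrier's, its slot opposite the larger weight's slot within 0.55 rad; the larger weight flat on the carrier, within 12 mm of its centre; the weight released and at rest (z of weight in the frame of big_weight between 0.0145 and 0.0185 m and angle between each of weight, big_weight's own z axis and vertical below 0.05 rad and horizontal distance between weight and carrier below 0.018 m and horizontal distance between big_weight and carrier below 0.012 m and angle between the x axis of weight and the x axis of big_weight, either way round below 0.55 rad and x of weight_mouth in the frame of big_weight below -0.005 m and linear speed of weight below 0.01 m/s and contact force between the fingers and weight below 0.05 N); the robot touches nothing.
It fails at once if the weight or the fingers shoved the carrier or its stem with more than 12 N (contact force between any of weight, the fingers and carrier above 12 N).
It fails at once if the larger weight was displaced by more than 12 mm (distance of big_weight from where it was at the start of the episode above 0.012 m).
It fails at once if a bystander was moved by more than 20 mm (distance of any of small_weight, knob_weight, label_roll, tape_gun, marker, cases from where it was at the start of the episode above 0.02 m).
It also fails if it takes over 58 s, if anything falls off the work surface, if the arm or the gripper's body presses on something with over 40 N, if the wrist force passes 120 N, or if a joint passes its speed limit or range.

### The arm

A 6-joint arm with a two-finger parallel gripper is mounted at the origin on the work surface. World frame = base frame: x ahead of the robot, y to its left, z up, the work surface at z = 0. Lengths are in m, angles in rad, forces in N, time in s.
With the tool pointing down it reaches from about 0.3 to 0.875 m from the base axis. Payload 6.4 kg.
Tool frame: the origin (TCP) lies at the very end of the fingers, on their centre line; the grasp point (between the pads) lies behind it (robot.grasp_offset is the z of the grasp point in the tool frame, in m); z points along the fingers, y is the line along which they close (so a half turn about z gives the same grasp; the last joint's range is limited). The gripper opens to 88 mm and grips with 3 to 60 N. Pads are 18 mm wide; open, the fingers measure 123 mm over their backs; the gripper's body (75 mm by 187 mm) begins 45 mm behind the grasp point.
Start: joints at [1.015, 0.181, 1.607, -0, 1.354, -0.206], TCP at [0.197, 0.54, 0.216] pointing down, gripper open.
Joint ranges: [-2.99, 2.99], [-0.89, 2.07], [0.3, 2.58], [-1.14, 4.28], [0, 2.63], [-3.12, 3.12]. Speed limits (rad/s): [2.57, 2.57, 3.01, 3.14, 3.14, 3.14].

### API

Orientations are given as [roll, pitch, yaw] about the fixed x, y, z axes, in that order (R = Rz(yaw) Ry(pitch) Rx(roll)).
In Python, from plant import robot gives the robot as it stands. Calls block until the motion is done:
- robot.move_pose(position, orientation): joint-space move of the TCP to a pose.
- robot.movel(position, max_speed=0.15, rot=None, force_limit=None): straight line of the TCP; rot=None keeps the orientation; max_speed is the mean speed in m/s. With force_limit (N) it stops when the force on the tool has changed by that much, and returns True; else False.
- robot.set_joints(angles): joint-space move.
- robot.set_gripper(opening, grip_force=None): opening from 0.0 (shut) to 1.0 (fully open); grip_force is the grip in N (None keeps the last); returns when the fingers have stopped.
- robot.wait(seconds).
- robot.ik(position, orientation): joint angles nearest the present ones, or None.
- robot.get_state(): the state.
- robot.get_image(name): name is "scene" or "top" or "wrist"; returns the picture (400x640x3 uint8, red, green, blue); there is no depth.
- robot.camera_model(name): a dict with "K" (3x3 intrinsics, pixels), "rvec" (rotation vector, rad) and "tvec" (3), from world to camera coordinates, as OpenCV has them. Camera axes: x right, y down, z forward; pixel columns grow to the right and rows downward; lengths in m; the calibration is good to about 2 mm. A picture is of the moment at which its call begins: read the wrist's pose just before it. camera_model takes no time and is no camera call; for the wrist camera it gives the pose at the moment of the call.
A pose or a line that the arm cannot do raises robot.PlanningError and nothing moves.
- robot.hand_in(): hands the job in; it is judged then, once.
The state is a dict: "t": time; "joints": joint angles; "dq": joint speeds; "joint_efforts": joint torques, N m; "position": TCP position; "eef_rot": TCP orientation; "ft_force": force on the tool from outside, world axes, zero at the start; "moment": the same for the moment, N m; "gripper_width": opening from 0.0 (shut) to 1.0 (fully open); "gripper_force": force on a finger pad.
Only numpy, scipy, OpenCV 4.12 (cv2) and the standard library are available. Lean on these libraries where they do the work, as an engineer would, in place of code of your own. Each camera call takes 0.05 s, during which the arm holds its last target. There are 200 camera calls.

## Working session

There is one attempt and no reset: what is moved stays moved. The work goes in short steps, each a Python script; the robot and the scene stay as the last script left them, time stands still between calls to the robot, and variables do not carry over. Pictures are saved under pics/ and viewed, at most 10 in all, crops included, and the job is handed in when it is done.

```bash
ls; mkdir -p pics
python3 - <<'E'
from plant import robot
import cv2
s=robot.get_state();print({k:s[k] for k in('t','position','eef_rot','ft_force','gripper_width')},robot.grasp_offset)
for n in('top','scene'):
    cv2.imwrite(f'pics/{n}0.png',robot.get_image(n)[:,:,::-1]);c=robot.camera_model(n);print(n,c['K'],c['rvec'],c['tvec'])
E
```

```text
pics
{'t': 0.0, 'position': array([0.19675068, 0.53968881, 0.21501898]), 'eef_rot': array([-3.13992454e+00, -3.21720311e-04,  2.79179968e+00]), 'ft_force': array([-0.13674194, -0.27313582,  0.1614883 ]), 'gripper_width': 1.0021596436126} -0.0187
top [[414.87154493   0.         313.15624009]
 [  0.         414.87154493 197.56905149]
 [  0.           0.           1.        ]] [ 2.04855818 -2.1712742   0.226837  ] [0.0513704  0.5488231  1.04415973]
scene [[466.90288079   0.         323.87349777]
 [  0.         466.90288079 201.89000363]
 [  0.           0.           1.        ]] [ 1.90383508  1.26326135 -0.63323106] [-0.22287373 -0.2231371   1.56597391]
```

View pics/top0.png

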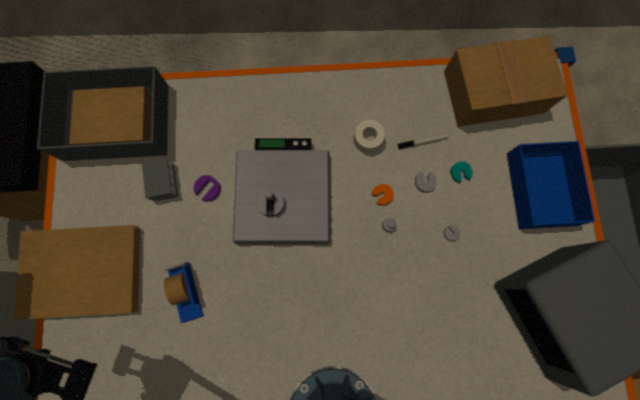

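View pics/scene0.png

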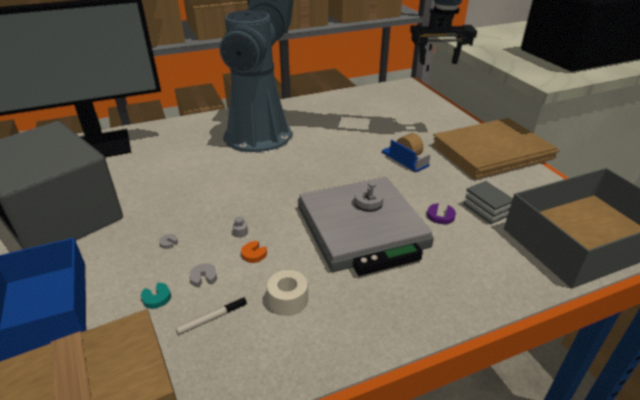

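The top view shows these candidates for the weight: grey disc (426,182), orange (383,194), turquoise (461,171), small grey (452,233) and knob (390,225). By the description, the plain grey disc at (426,182) is the one. The carrier with the big weight is at (271,204), and the purple disc at (207,187) is a decoy. In the scene view the weight is at (203,274) and the carrier at (369,198).

```bash
cat > h.py <<'E'
from plant import robot
import cv2, numpy as np
def ray(cam,uv):
    R=cv2.Rodrigues(np.array(cam['rvec'],float))[0];t=np.array(cam['tvec'],float).ravel()
    d=R.T@np.linalg.inv(cam['K'])@np.array([uv[0],uv[1],1.]);return -R.T@t,d/np.linalg.norm(d)
def onz(cam,uv,z):
    o,d=ray(cam,uv);return o+d*(z-o[2])/d[2]
def tri(rs):
    A=sum(np.eye(3)-np.outer(d,d) for o,d in rs);b=sum((np.eye(3)-np.outer(d,d))@o for o,d in rs)
    return np.linalg.solve(A,b)
def proj(cam,p):
    return cv2.projectPoints(np.array(p,float).reshape(-1,1,3),np.array(cam['rvec'],float),np.array(cam['tvec'],float),np.array(cam['K'],float),None)[0].reshape(-1,2)
def st(): return robot.get_state()
E
python3 - <<'E'
from h import *
T=robot.camera_model('top');S=robot.camera_model('scene');W=robot.camera_model('wrist')
for n,a,b in(('weight',(426,182),(203,274)),('head',(270,197),(371,184)),('big',(272,204),(369,198)),('small',(452,233),(168,241)),('knob',(390,225),(240,227))):
    print(n,tri([ray(T,a),ray(S,b)]).round(3),onz(T,a,.01).round(3))
o,_=ray(W,(320,200));R=cv2.Rodrigues(np.array(W['rvec']))[0]
s=st();from scipy.spatial.transform import Rotation as Ro
Rt=Ro.from_euler('xyz',s['eef_rot']).as_matrix()
print('cam in tool',(Rt.T@(o-s['position'])).round(3),'\n',(Rt.T@R.T).round(2),W['K'])
E
```

```text
weight [ 0.587 -0.298  0.01 ] [ 0.587 -0.299  0.01 ]
head [0.548 0.131 0.113] [0.57  0.139 0.01 ]
big [0.54  0.132 0.065] [0.55  0.134 0.01 ]
small [ 0.441 -0.353  0.007] [ 0.441 -0.353  0.01 ]
knob [ 0.471 -0.183  0.02 ] [ 0.472 -0.186  0.01 ]
cam in tool [ 0.067 -0.    -0.168] 
 [[-0.   -0.97 -0.26]
 [ 1.   -0.   -0.  ]
 [ 0.   -0.26  0.97]] [[301.5905501    0.         320.67248566]
 [  0.         301.5905501  198.16270778]
 [  0.           0.           1.        ]]
```

Run:
```python
from h import *
import pickle
out=[]
for i,p in enumerate([(.587,-.298,.14),(.557,-.298,.14)]):
    if i==0: robot.move_pose(p,[np.pi,0,np.pi])
    else: robot.movel(p)
    robot.wait(.2)
    c=robot.camera_model('wrist');im=robot.get_image('wrist');out.append((c,im))
    print(st()['t'],st()['position'],proj(c,[.587,-.298,.016]))
pickle.dump(out,open('w.pkl','wb'))
cv2.imwrite('pics/w1.png',np.hstack([im[:, 120:520,::-1] for c,im in out]))
```

```text
3.5917 [ 0.58717189 -0.29763088  0.14004812] [[320.35579349 186.23073259]]
4.1917 [ 0.55762897 -0.29802583  0.14006036] [[320.9445418 214.3453895]]
```

View pics/w1.png

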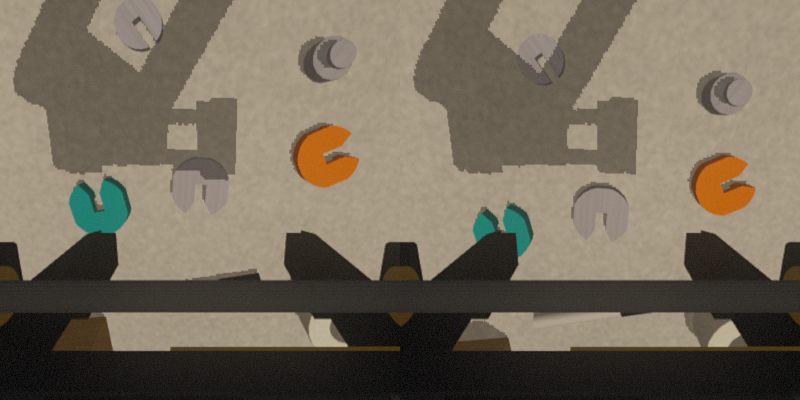

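The weight sits at full-frame (320,187) and (320,213) in the two views. Its slot points image-down (about +x), its flat sides are to the left and right, and both neighbours are clear of the fingers.

```bash
cat >> h.py <<'E'
def greymask(im,box,thr):
    f=im.astype(float)+1; r=(f[:,:,0]-f[:,:,2])/f.sum(2)
    m=(r<thr).astype(np.uint8)*255; k=np.zeros_like(m); x0,y0,x1,y1=box; k[y0:y1,x0:x1]=m[y0:y1,x0:x1]
    return cv2.morphologyEx(k,cv2.MORPH_OPEN,np.ones((2,2)))
E
python3 - <<'E'
from h import *
import pickle
out=pickle.load(open('w.pkl','rb'))
vis=[];C=[]
for (c,im),(u,v) in zip(out,((320,187),(320,213))):
    f=im.astype(float)+1;r=(f[:,:,0]-f[:,:,2])/f.sum(2)
    print('wt',r[v-12,u-15],r[v,u-20],'bench',r[v,u-50],r[v-20,u+45])
    m=greymask(im,(u-40,v-40,u+40,v+42),.055)
    cn=max(cv2.findContours(m,0,1)[0],key=cv2.contourArea)
    (cx,cy),rad=cv2.minEnclosingCircle(cn);C.append((cx,cy));print('circ',cx,cy,rad,cv2.contourArea(cn))
    P=np.array([onz(c,p,.016)[:2] for p in cn[:,0]]).astype(np.float32)
    print('world',cv2.minEnclosingCircle(P),'yext',P[:,1].min(),P[:,1].max(), 'xext',P[:,0].min(),P[:,0].max())
    d=im[:,:,::-1].copy();cv2.drawContours(d,[cn],-1,(0,0,255),1)
    vis.append(cv2.resize(d[v-45:v+45,u-50:u+50],None,fx=4,fy=4,interpolation=0))
print('tri',tri([ray(c,p) for (c,_),p in zip(out,C)]))
cv2.imwrite('pics/w2.png',np.hstack(vis))
E
```

```text
wt 0.04275534441805225 0.047505938242280284 bench 0.07640449438202247 0.07446808510638298
circ 321.0 188.0 29.681743621826172 1418.0
world ((0.5892191529273987, -0.29712042212486267), 0.029906131327152252) yext -0.32541618 -0.26944405 xext 0.570697 0.61602193
wt 0.047619047619047616 0.050359712230215826 bench 0.07538802660753881 0.06694560669456066
circ 321.7930908203125 215.3103485107422 28.8469295501709 1875.0
world ((0.5893374681472778, -0.2973828911781311), 0.030218519270420074) yext -0.3247558 -0.2694101 xext 0.56041527 0.6163166
tri [ 0.59063178 -0.29722823  0.00824334]
```

View pics/w2.png

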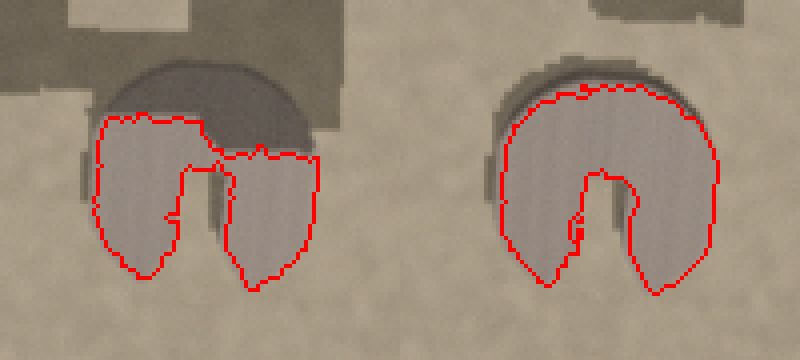

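The outlined contour fits a 30 mm radius at z=16 mm. The centre is (0.5893, −0.2974), and the horn tips put the slot yaw near −0.065. Next I look at the carrier.

Run:
```python
from h import *
import pickle
out=[]
for i,p in enumerate([(.545,.10,.22),(.545,.16,.22),(.605,.132,.22)]):
    if i==0: robot.move_pose(p,[np.pi,0,np.pi])
    else: robot.movel(p)
    robot.wait(.2)
    c=robot.camera_model('wrist');im=robot.get_image('wrist');out.append((c,im))
    print(st()['t'],st()['position'],proj(c,[[.54,.132,.076],[.54,.132,.12]]).round(0).tolist())
pickle.dump(out,open('c.pkl','wb'))
vis=[]
for c,im in out:
    u,v=proj(c,[[.54,.132,.09]])[0].astype(int);u0=max(u-65,0);v0=max(v-75,0);print(u0,v0)
    vis.append(cv2.resize(im[v0:v0+150,u0:u0+130,::-1],(390,450),interpolation=0)[:, :390])
cv2.imwrite('pics/c1.png',cv2.resize(np.hstack(vis),None,fx=.68,fy=.68))
cv2.imwrite('pics/c2.png',np.hstack(vis[:2]))
```

```text
5.9417 [0.54514717 0.09917717 0.21970932] [[352.0, 178.0], [357.0, 187.0]]
6.7417 [0.54513757 0.15918897 0.22001094] [[295.0, 178.0], [291.0, 187.0]]
7.5833 [0.60444992 0.13250848 0.22020107] [[320.0, 119.0], [320.0, 120.0]]
288 105
228 105
255 44
```

View pics/c2.png

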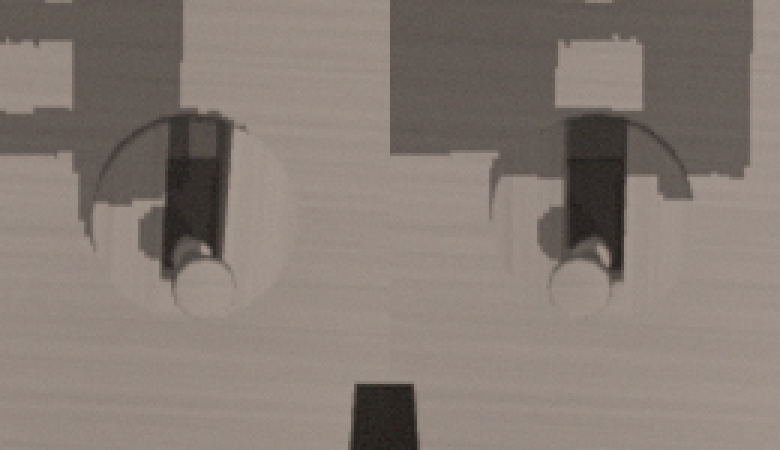

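The head disc is at full-frame (356.7,201) and (291.3,201) in the two views. The big weight's disc is centred near (353,177) and (295,177), and its slot points image-up (about −x).

Run:
```python
from h import *
import pickle
out=pickle.load(open('c.pkl','rb'))
a,b,d=[c for c,_ in out]
f=lambda o,u,v:(o[0]+u/3,o[1]+v/3)
A=(288,105);B=(228,105)
print('head',tri([ray(a,f(A,205.5,288)),ray(b,f(B,190,288))]),onz(a,f(A,205.5,288),.12),onz(b,f(B,190,288),.12))
print('big',tri([ray(a,f(A,195,215)),ray(b,f(B,202,215))]),onz(a,f(A,195,215),.076),onz(b,f(B,202,215),.076))
for n,c,o,l in(('a',a,A,[(169,120),(232,122),(164,260),(224,255)]),('b',b,B,[(177,120),(237,120),(176,260),(236,260)])):
    print(n,[onz(c,f(o,*p),.076)[:2].round(4) for p in l])
# head blob sizes / refine with Hough
for c,im in out:
    u,v=proj(c,[.523,.132,.12])[0]
    g=cv2.resize(cv2.cvtColor(im,cv2.COLOR_RGB2GRAY)[int(v)-30:int(v)+30,int(u)-30:int(u)+30],None,fx=4,fy=4,interpolation=cv2.INTER_CUBIC)
    h=cv2.HoughCircles(g,cv2.HOUGH_GRADIENT,1,200,param1=60,param2=8,minRadius=34,maxRadius=52)
    if h is not None:
        x,y,r=h[0,0];p=(int(u)-30+x/4,int(v)-30+y/4);print('hough',p,r/4,onz(c,p,.12))
```

```text
head [0.55316639 0.13188338 0.12054522] [0.5533305  0.13195059 0.12      ] [0.55330911 0.13182813 0.12      ]
big [0.53847387 0.13254111 0.07915078] [0.53910775 0.13288275 0.076     ] [0.53907627 0.1322701  0.076     ]
a [array([0.5061, 0.1231]), array([0.5069, 0.1447]), array([0.5553, 0.1223]), array([0.5536, 0.1436])]
b [array([0.5061, 0.1245]), array([0.5061, 0.145 ]), array([0.5553, 0.1226]), array([0.5554, 0.144 ])]
hough (np.float32(355.125), np.float32(191.375)) 9.775 [0.54417389 0.13042279 0.12      ]
hough (np.float32(286.125), np.float32(182.375)) 9.7 [0.53570664 0.12756017 0.12      ]
hough (np.float32(323.625), np.float32(96.125)) 12.575 [0.52049356 0.13484405 0.12      ]
```

The stem head triangulates to (0.5533, 0.1319, 0.1205), which agrees with the expected 0.120. The big weight's top is at about 0.077 and its yaw is about π−0.024. Now the grasp.

Run:
```python
from h import *
x,y=.5893,-.2974; th=np.pi-.06
robot.move_pose((x,y,.08),[np.pi,0,th])
print(st()['t'],robot.movel((x,y,.004),max_speed=.06,force_limit=6),st()['position'])
robot.set_gripper(.5,grip_force=30);robot.wait(.2)
s=st();print(s['t'],s['gripper_width']*88,s['gripper_force'],s['position'],s['ft_force'])
robot.movel((x,y,.17),max_speed=.12);robot.wait(.2)
s=st();print(s['t'],s['gripper_width']*88,s['gripper_force'],s['ft_force'],s['moment'])
robot.move_pose((.45,.1319,.17),[np.pi,0,np.pi]);robot.wait(.2)
c=robot.camera_model('wrist');im=robot.get_image('wrist')
print(st()['t'],proj(c,[[.45,.1319,.182],[.48,.1319,.182]]))
cv2.imwrite('pics/g1.png',im[:,:,::-1])
```

```text
9.2417 False [ 0.58966739 -0.29762787  0.00456038]
11.6417 44.36319240260241 0.0 [ 0.58930343 -0.29739876  0.00400808] [-0.72366968 -0.07599335  0.2527057 ]
13.375 43.68139200023512 0.0 [-0.11256851  0.31372685  0.04810255] [ 0.06521706 -0.02478267  0.03699049]
15.2833 [[322.03808802 240.37792309]
 [322.0496704  288.01041084]]
```

View pics/g1.png

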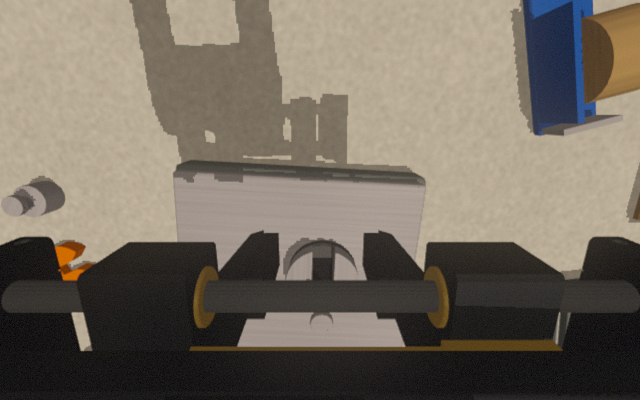

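Nothing is held: the fingers closed to 44 mm with no force. The carrier is visible at (320,270). I'll check where the weight is now.

Run:
```python
from h import *
T=robot.camera_model('top');a=robot.get_image('top');b=robot.get_image('scene')
cv2.imwrite('pics/m1.png',np.hstack([cv2.resize(a[150:250,360:480,::-1],(400,333)),cv2.resize(b[210:310,140:260,::-1],(400,333))]))
print(proj(T,[.5893,-.2974,.016]))
```

```text
[[426.03671614 180.78767846]]
```

View pics/m1.png

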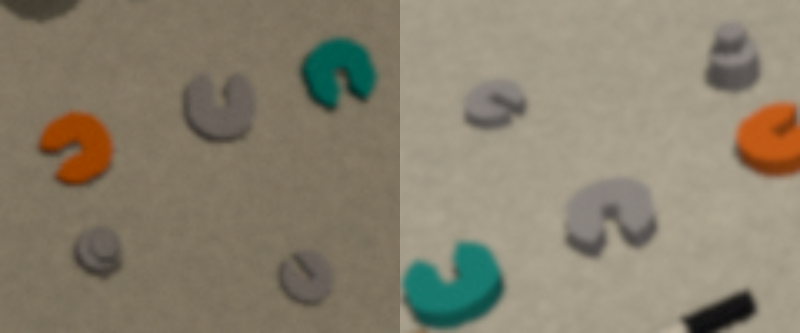

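The weight is at top pixel (425.7,182), apparently unmoved. I'll re-measure it from the same wrist pose as before.

Run:
```python
from h import *
import pickle
robot.move_pose((.557,-.298,.14),[np.pi,0,np.pi]);robot.set_gripper(1.0);robot.wait(.1)
s=st();c=robot.camera_model('wrist');im=robot.get_image('wrist');c0,im0=pickle.load(open('w.pkl','rb'))[1]
u,v=320,213;print(s['t'],s['position'],s['gripper_width'])
for cc,i in((c0,im0),(c,im)):
    m=greymask(i,(u-45,v-45,u+45,v+45),.058);cn=max(cv2.findContours(m,0,1)[0],key=cv2.contourArea)
    P=np.array([onz(cc,p,.016)[:2] for p in cn[:,0]]).astype(np.float32);print(cv2.minEnclosingCircle(P),cv2.contourArea(cn))
cv2.imwrite('pics/m2.png',np.hstack([im0[100:400,130:510,::-1],im[100:400,130:510,::-1]]))
```

```text
17.9 [ 0.55695816 -0.29805196  0.13996669] 0.9986166590162026
((0.5888946652412415, -0.2968035042285919), 0.030670296400785446) 1956.0
((0.5884287357330322, -0.2969902753829956), 0.03094729222357273) 1960.0
```

View pics/m2.png

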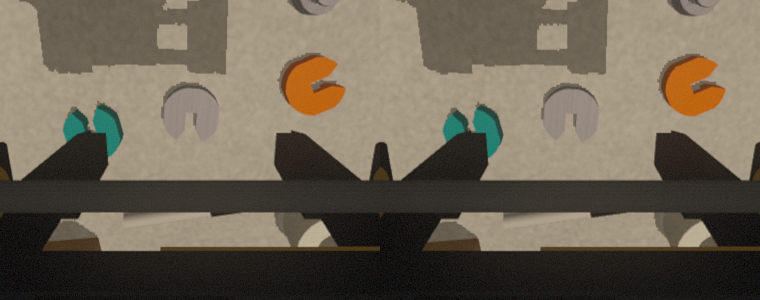

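The weight is exactly where it was, so those fingers closed without touching it. I'll close again in steps while reading width and force, and save a picture.

Run:
```python
from h import *
x,y=.5893,-.2972; th=np.pi-.06
robot.movel((x,y,.06),rot=[np.pi,0,th],max_speed=.15)
print(robot.movel((x,y,.001),max_speed=.08,force_limit=8))
s=st();print(s['t'],s['position'],s['eef_rot'],s['gripper_width'],s['ft_force'])
for o in(.7,.62,.56):
    robot.set_gripper(o,grip_force=30);s=st();print(o,s['t'],s['gripper_width']*88,s['gripper_force'],s['position'],s['ft_force'])
robot.wait(.2);s=st();print(s['t'],s['gripper_width']*88,s['gripper_force'])
a=robot.get_image('scene');b=robot.get_image('wrist');d=robot.get_image('top')
cv2.imwrite('pics/s1.png',np.hstack([cv2.resize(a[205:325,130:280,::-1],(400,320)),b[100:400,130:510,::-1].copy()[:, :380] if 0 else cv2.resize(b[100:400,130:510,::-1],(400,320))]))
```

```text
False
19.5667 [ 0.58964576 -0.29746313  0.0013551 ] [-3.14116924e+00  5.60096168e-04  3.08166708e+00] 1.0025924487485647 [-0.05372404  0.20390072  2.09920759]
0.7 20.125 61.67249892989405 0.0 [ 0.58930672 -0.29719927  0.00105901] [ 0.2730002  -0.0554392   0.59127937]
0.62 20.4417 54.73011070643142 0.0 [ 0.58924928 -0.29717904  0.00095446] [-0.3771814   0.50707784  0.10548209]
0.56 20.7333 49.25898290639574 0.0 [ 0.58929604 -0.29721594  0.0009977 ] [ 0.6222972   0.13512089 -0.0507326 ]
20.9333 49.25914625823202 0.0
```

View pics/s1.png

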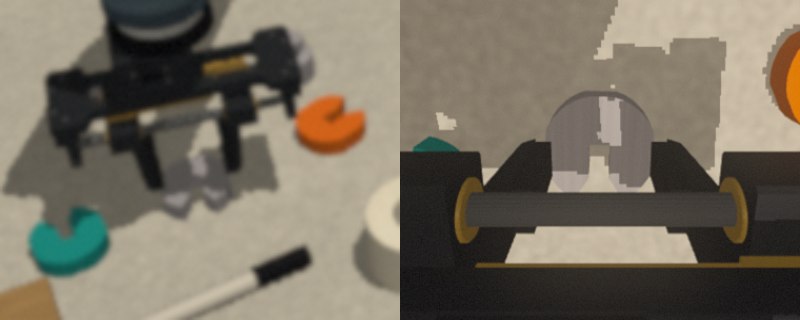

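The fingers stand right beside the flats and are well aligned, so the opening scale simply isn't what I assumed. I need to close further, until there is force.

Run:
```python
from h import *
x,y=.5893,-.2972; th=np.pi-.06
robot.movel((x,y,.003),max_speed=.05)
robot.set_gripper(.0,grip_force=30);robot.wait(.1)
s=st();print(s['t'],s['gripper_width'],s['gripper_force'],s['position'],s['ft_force'])
if s['gripper_force']>5 and s['gripper_width']>.1:
    f0=s['ft_force']
    robot.movel((x,y,.10),max_speed=.12);robot.wait(.2)
    s=st();print(s['t'],s['gripper_width'],s['gripper_force'],s['ft_force'],s['moment'])
```

```text
22.25 0.0035518019019622478 0.0 [ 0.58933026 -0.29721161  0.00301682] [1.08487696 0.11195323 0.05160146]
```

Run:
```python
from h import *
r=lambda i:cv2.resize(i,(400,300))
a=robot.get_image('scene')[205:325,130:290,::-1];b=robot.get_image('wrist')[100:400,120:520,::-1]
robot.movel((.557,-.298,.14),rot=[np.pi,0,np.pi],max_speed=.15);robot.wait(.15)
s=st();c=robot.camera_model('wrist');im=robot.get_image('wrist');print(s['t'],s['gripper_width'],s['gripper_force'],s['ft_force'])
u,v=320,213
m=greymask(im,(u-60,v-60,u+60,v+60),.058);cn=max(cv2.findContours(m,0,1)[0],key=cv2.contourArea)
P=np.array([onz(c,p,.016)[:2] for p in cn[:,0]]).astype(np.float32);print(cv2.minEnclosingCircle(P),cv2.contourArea(cn))
d=robot.get_image('scene')[205:325,130:290,::-1]
cv2.imwrite('pics/s2.png',np.vstack([np.hstack([r(a),r(b)]),np.hstack([r(d),r(im[100:400,120:520,::-1])])]))
```

```text
23.5917 0.003784581917901268 0.0 [-0.27351594 -0.59378832  0.06066991]
((0.5888233184814453, -0.2972691059112549), 0.03055434115231037) 1801.0
```

View pics/s2.png

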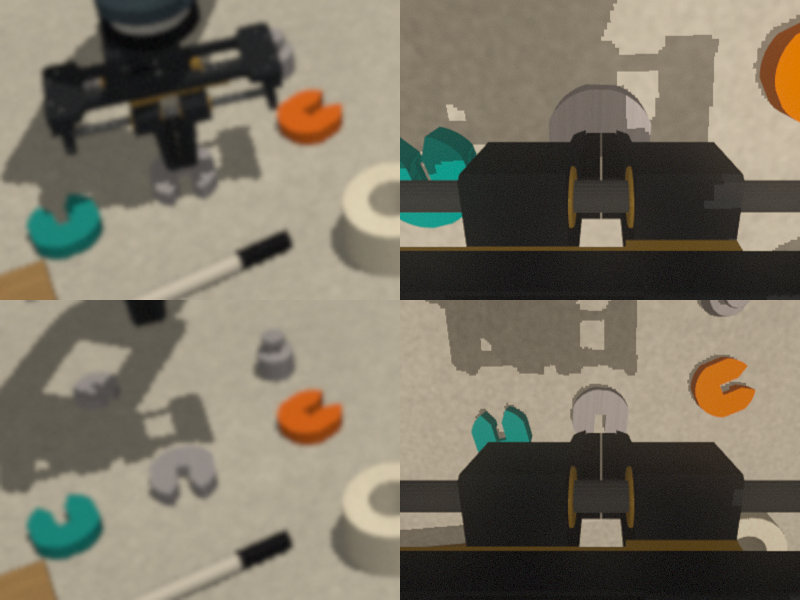

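In the closed view the shut fingers end over the middle of the weight (scene crop (180,168)) and the weight has not moved. It looks as if the real fingertips are well above the reported TCP. I'll check that by projection, then by feel.

Run:
```python
from h import *
S=robot.camera_model('scene');W=robot.camera_model('wrist');p=st()['position']
print('scene tip seen ~ (202,272):',[(z,proj(S,[.5893,-.2972,z])[0].round(1).tolist()) for z in(0,.003,.01,.016,.02,.03)])
print('wrist tip seen row ~233:',[(dz,proj(W,[p[0],p[1],p[2]+dz])[0].round(1).tolist()) for dz in(0,.01,.02,.03)])
print('wrist tool x edges',[(dz,dx,proj(W,[p[0]+dx,p[1],p[2]+dz])[0].round(1).tolist()) for dz in(0,.015) for dx in(-.009,.009)])
im=robot.get_image('wrist'); g=im[:,322,:].sum(1);gg=im[:,310,:].sum(1); print('dark from row',np.where(gg<120)[0][:3])
```

```text
scene tip seen ~ (202,272): [(0, [203.7, 277.8]), (0.003, [203.5, 276.9]), (0.01, [203.0, 274.6]), (0.016, [202.6, 272.7]), (0.02, [202.3, 271.4]), (0.03, [201.7, 268.1])]
wrist tip seen row ~233: [(0, [320.8, 233.1]), (0.01, [320.9, 239.7]), (0.02, [320.9, 247.1]), (0.03, [320.9, 255.4])]
wrist tool x edges [(0, -0.009, [320.8, 218.9]), (0, 0.009, [320.8, 247.0]), (0.015, -0.009, [320.9, 227.9]), (0.015, 0.009, [320.9, 258.3])]
dark from row [236 237 238]
```

Both views put the real fingertips roughly 15–20 mm above the reported TCP: the wrist view shows the tip edge at row 232 to 236, where 219 was expected. I'll feel for the bench with the fingers straddling the weight, then grip.

Run:
```python
from h import *
x,y=.5891,-.2972; th=np.pi-.06
robot.set_gripper(.82)
robot.movel((x,y,.012),rot=[np.pi,0,th],max_speed=.15);robot.wait(.1)
hit=robot.movel((x,y,-.028),max_speed=.025,force_limit=4)
s=st();zc=s['position'][2];print(hit,s['t'],s['position'],s['ft_force'])
if hit:
    robot.movel((x,y,zc+.003),max_speed=.03)
    robot.set_gripper(.5,grip_force=30);robot.wait(.1)
    s=st();print(s['t'],s['gripper_width']*88,s['gripper_force'],s['position'],s['ft_force'])
```

```text
True 27.2417 [ 0.58901081 -0.29714023 -0.02231763] [-1.20067756  1.03371295  4.99793596]
28.0167 55.695241998038064 29.936775863170624 [ 0.58895181 -0.29715521 -0.01953911] [-3.53503799e-01  1.39870280e-03 -1.51134939e+00]
```

The weight is gripped at 55.7 mm with 30 N. The real fingertips are about 21 mm above the reported TCP, so the weight's underside is at reported z + 0.0195. Now I carry it over and feel it onto the stem.

Run:
```python
from h import *
Z=.0195; y=.1319
robot.movel((.589,-.2972,.10),max_speed=.18)
s=st();print(s['t'],s['gripper_width']*88,s['gripper_force'],s['ft_force'])
robot.move_pose((.455,y,.105),[np.pi,0,np.pi])
robot.movel((.475,y,.087-Z),max_speed=.1);robot.movel((.497,y,.087-Z),max_speed=.06);robot.wait(.15)
f0=st()['ft_force'];print(st()['t'],f0,st()['position'])
for k in range(4):
    hit=robot.movel((.566,y,.087-Z),max_speed=.025,force_limit=2.5)
    s=st();d=s['ft_force']-f0;p=s['position'];print(hit,s['t'],p.round(4),d.round(2))
    if not hit or p[0]>.546: break
    robot.movel((p[0]-.003,y,.087-Z),max_speed=.03)
    y+=np.sign(d[1])*.0015 if abs(d[1])>.5 else (.0015 if k%2==0 else -.003)
    robot.movel((p[0]-.003,y,.087-Z),max_speed=.03)
```

```text
28.8333 55.78684732713505 29.938296675682068 [-0.65666433  0.69641436 -4.0259292 ]
31.725 [ 0.22166902  0.39164098 -3.03941995] [0.49658421 0.13195691 0.06733701]
True 33.775 [0.554  0.1319 0.0664] [-1.13 -0.65 -0.42]
```

Run:
```python
from h import *
Z=.0195;z=.087-Z
x=.5533;robot.movel((x,.1319,z),max_speed=.02);robot.wait(.1)
ys=[]
for sg in(1,-1):
    hit=robot.movel((x,.1319+sg*.004,z),max_speed=.012,force_limit=2);p=st()['position'];ys.append(p[1]);print(hit,p.round(4),st()['t'],st()['ft_force'].round(2))
    robot.movel((x,.1319,z),max_speed=.03);robot.wait(.1)
y=float(np.mean(ys))
robot.movel((x,y,z),max_speed=.02);robot.wait(.1)
hit=robot.movel((x+.004,y,z),max_speed=.01,force_limit=3);p=st()['position'];print('x',hit,p.round(4),st()['t'])
print('y',y)
```

```text
True [0.5527 0.1339 0.0667] 34.425 [ 0.97 -2.07 -1.91]
True [0.5525 0.129  0.0667] 35.1167 [ 0.56  2.84 -1.81]
x True [0.5535 0.1315 0.0664] 36.1417
y 0.1314842171236788
```

The slot walls were felt at y = 0.1290 and 0.1339, and the closed end at x ≈ 0.5532, so the weight is on the stem. Now I lower it with a guard.

Run:
```python
from h import *
x,y=.5528,.1315
robot.movel((x,y,.0675),max_speed=.02);robot.wait(.1);f0=st()['ft_force']
hit=robot.movel((x,y,.0545),max_speed=.012,force_limit=2.5)
s=st();print(hit,s['t'],s['position'].round(4),(s['ft_force']-f0).round(2),s['gripper_force'])
```

```text
True 37.3417 [0.5526 0.1315 0.0564] [-0.11 -1.34  8.29] 29.94531199336052
```

The weight touched down at underside ≈ 0.076, which is the seat height and 7 mm below the collar top, so it is home. Releasing now.

Run:
```python
from h import *
robot.movel((.5528,.1315,.0568),max_speed=.02);robot.wait(.1);print(st()['ft_force'].round(2))
robot.set_gripper(.8);s=st();print(s['t'],s['gripper_width'],s['gripper_force'],s['ft_force'].round(2))
hit=robot.movel((.5528,.1315,.18),max_speed=.12,force_limit=8);robot.wait(.2)
s=st();print(hit,s['t'],s['position'].round(3),s['ft_force'].round(2))
robot.movel((.5528,.1315,.22),max_speed=.15);robot.movel((.60,.1315,.22),max_speed=.15);robot.wait(.2)
c=robot.camera_model('wrist');im=robot.get_image('wrist')
# slot of the loaded weight: expected points on its top (z=.092): slot, steel, and big rim on its top
pts=dict(steelL=(.553,.148,.092),steelR=(.553,.115,.092),hornL=(.572,.146,.092),hornR=(.572,.117,.092),slot=(.574,.1315,.092),bigslot=(.512,.1325,.076))
for k,p in pts.items():
    u,v=proj(c,p)[0].round().astype(int);print(k,(u,v),im[v-1:v+2,u-1:u+2].reshape(-1,3).mean(0).round())
T=robot.camera_model('top')
```

```text
[ 0.33  0.06 -1.34]
38.1167 0.7961395516062525 0.0 [ 0.39 -0.77 -0.69]
False 39.4917 [0.552 0.131 0.179] [-0.7   0.09 -0.7 ]
steelL (np.int64(338), np.int64(141)) [107.  98.  92.]
steelR (np.int64(304), np.int64(141)) [153. 141. 133.]
hornL (np.int64(335), np.int64(161)) [108.  98.  92.]
hornR (np.int64(306), np.int64(161)) [106.  97.  91.]
slot (np.int64(321), np.int64(163)) [105.  96.  91.]
bigslot (np.int64(322), np.int64(98)) [89. 82. 78.]
```

Force is back to the unloaded value and the lift-off was clean, so I'm handing in.

```bash
python3 -c "
from plant import robot
print(robot.get_state()['t'],robot.hand_in())"
```

```text
the job is handed in; nothing more can be done
40.625 None
```

I handed the job in at 40.6 s: the weight is on the carrier stem, slot opposite the larger weight's, let down to seat height and released; the last camera check was lost in shadow, so the final pose rests on touch and wrist force, and no verdict came back.

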